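Tip the food box onto its bottom and push it up to the griddle

ROBOT

A 7-joint arm with a two-finger parallel gripper is mounted at the origin on the work surface. World frame = base frame: x ahead of the robot, y to its left, z up, the work surface at z = 0. Lengths are in m, angles in rad, forces in N, time in s.
With the tool pointing down it reaches from about 0.425 to 0.95 m from the base axis. Payload 16.7 kg.
Tool frame: the origin (TCP) lies midway between the tips of the shut fingers; the grasp point (between the pads) lies 19 mm behind it; z points along the fingers, y is the direction in which the jaws open and shut (so a half turn about z gives the same grasp; the last joint's range is limited). The gripper opens to 94 mm and grips with 3 to 60 N. Pads are 16 mm wide; open, the fingers measure 119 mm over their backs; the gripper's body (75 mm by 177 mm) begins 78 mm behind the grasp point.
Start: joints at [1.181, 0.426, 0.074, 1.606, -0.034, 1.111, -0.067], TCP at [0.16, -0.656, 0.179] pointing down, gripper open.
Joint ranges: [-2.85, 2.85], [-0.5, 2.14], [-1.23, 1.37], [0.21, 2.46], [-1.02, 4.16], [0.16, 2.05], [-2.73, 2.73]. Speed limits (rad/s): [1.89, 1.89, 2.39, 2.39, 3.01, 3.01, 3.01].

INTERFACE

Orientations are given as [roll, pitch, yaw] about the fixed x, y, z axes, in that order (R = Rz(yaw) Ry(pitch) Rx(roll)).
In Python, from cell import sensors, vision, job gives the robot as it stands.
- The arm moves only by the tool drive_tool, never from a script. Its arguments are lists of equal length, an entry for each row: "slide": the shift along the tool's x, y, z each as a share of 5 cm, from -1 to 1, a list of three; "turn": the turn, a rotation vector about the tool's x, y, z each as a share of 5 degrees, from -1 to 1, a list of three. In form: {"slide": [[dx, dy, dz], ...], "turn": [[ax, ay, az], ...]}. A call has exactly 8 rows; each row shifts and turns the commanded pose from where the row before left it, along the tool's axes as they then stand; what a row does not reach is not made up. A row lasts 1/10 s, in which the tool goes at most 50 mm and 8.59 degrees, less where a joint would pass 70% of its speed; a pose out of reach is approached as far as the arm can. A call with a number of a shift or a turn outside -1 to 1 is refused whole. A call with a gripper value outside its range is refused whole. "gripper" is the opening, from -1 (shut) to 1 (fully open), set as the call begins (left out, the last holds). The fingers move at their own pace and stop on an object; "squeeze" is the grip in N (left out, the last holds). Time passes only in rows, so rows that do not move let the fingers close, or fill a call up. It gives the time, the measured TCP pose, the force and the opening at its end, in the units of the state.
- sensors.read_state(): the state, without advancing time (a new reading comes with each control period).
- vision.snapshot(name): name is "scene" or "top"; returns the picture (384x512x3 uint8, blue, green, red); there is no depth.
- vision.calibration(name): a dict with "intrinsics" (3x3 intrinsics, pixels), "cam_to_world" (4x4, takes a point from camera to world coordinates). Camera axes: x right, y down, z forward; pixel columns grow to the right and rows downward; lengths in m; the calibration is good to about 2 mm. A picture is of the moment at which its call begins. calibration takes no time and is no camera call.
- job.finish_job(): hands the job in, once; it reports no verdict.
The state is a dict: "time_s": time; "q": joint angles; "dq": joint speeds; "joint_torque": joint torques, N m; "ee_pos": TCP position; "orientation": TCP orientation; "ft_force": force on the tool from outside, world axes, zero at the start; "ft_torque": the same for the moment, N m; "width": finger opening in m.
Only numpy, scipy, OpenCV 4.12 (cv2) and the standard library are available. Lean on these libraries where they do the work, as an engineer would, in place of code of your own. Each camera call takes 0.05 s, during which the arm holds its last target.

TASK

The empty white food box stands on one of its long sides with its open mouth facing sideways, away from the hot griddle. Push it over towards the griddle so that it comes down on its bottom with the mouth up, then push it along the table until its leading long side is flush against the griddle's long front side, ready for the cooked slices. Only push with the fingers: never lift or carry the box, keep the robot off the hot griddle, and leave the bowl, shaker, cup and turner where they are.

Things in the scene. Friction and masses are not known exactly. Their poses are not given: they have to be found in the camera images.
- box: Loose empty white plastic food box, 150 x 110 mm outside, 80 mm deep, 4 mm walls, about 0.2 kg, standing on a long side (110 mm tall). Origin: centre of the face it stands on at the start. Axes fixed to it: -x out of the mouth (mouth plane x = -40 mm), +x out of the bottom (outside x = +40 mm; points down once tipped), y along its length, z up at the start (sides at z = 0 and 110 mm).
- box_rim (a point): Middle of the upper edge of the mouth, at x = -40, z = 110 mm in the box's frame; 110 mm above the table at the start. Pushed here along the box's +x, the box pivots on the lower edge of its bottom panel, usually without sliding, passes its balance after about 30 degrees (this edge has then moved about 65 mm and risen to 135 mm) and falls the rest by itself.
- box_side (a point): Middle of the outside of the box's upper long side, at x = 0, y = 0, z = 110 mm in the box's frame. Once the box is tipped, this side leads (the box's z axis is then level) and must end flush on the griddle's front.
- box_middle (a point): Centre of the box's 80 x 150 x 110 mm outline, at z = 55 mm in the box's frame: 55 mm above the table at the start, 40 mm once it lies on its bottom.
- griddle: Black electric griddle, 280 (x) by 440 (y) by 75 mm tall, with slices on it; does not move. Handles reach to 257 mm from its middle at the short ends, a control box to 268 mm at the -y end. Origin: centre of its underside. +x points from the plain long front side, which is the one nearest to the box, to the back.
- griddle_face (a point): Middle of the griddle's plain upright front side (440 mm long, upright from 8 to 75 mm above the table), 40 mm above the table, at x = -140 mm in the griddle's frame; same axes as the griddle.
- bowl: Bystander: steel bowl, 140 mm across and 65 mm tall. Origin: centre of its underside.
- shaker: Bystander: amber seasoning jar, 48 mm across and 105 mm tall. Origin: centre of its underside.
- cup: Bystander: white cup, 72 mm across and 85 mm tall. Origin: centre of its underside.
- turner: Bystander: turner (spatula) with a wooden handle, 280 mm long, lying on the table. Origin: on the table, between the ends; its x axis runs from handle to blade.

How it is judged:
By the outcome, as a careful person would: the job done as asked, in the order asked, and still so for the second after the job is handed in, with the robot touching nothing.
It also fails if it takes over 51 s, if anything falls off the work surface, if the arm or the gripper's body presses on something with over 40 N, if the wrist force passes 120 N, or if a joint passes its speed limit or range.

## Working session

There is one attempt and no reset: what is moved stays moved. The work goes in short steps, Python scripts to look and compute and a tool call to move; the robot and the scene stay as the last step left them, time stands still between calls to the robot, and variables do not carry over. Pictures are saved under pics/ and viewed, and the job is handed in when it is done.

Besides the shell and the picture viewer there is one more tool, called in YAML: its name, and indented under it one key for each argument. drive_tool: Moves the arm, as the interface text tells. Its arguments: {"type":"object","properties":{"slide":{"type":"array","items":{"type":"array","items":{"type":"number","minimum":-1,"maximum":1}}},"turn":{"type":"array","items":{"type":"array","items":{"type":"number","minimum":-1,"maximum":1}}},"gripper":{"type":"number"},"squeeze":{"type":"number"}},"required":["slide","turn"]}

```bash
ls; mkdir -p pics
python3 - <<'E'
from cell import sensors, vision, job
import cv2
for n in("scene","top"):
    cv2.imwrite(f"pics/{n}0.png",vision.snapshot(n)); c=vision.calibration(n); print(c)
s=sensors.read_state();print(s["time_s"],s["ee_pos"],s["orientation"],s["ft_force"],s["width"])
E
```

```text
pics
{'intrinsics': array([[371.32541272,   0.        , 252.59888597],
       [  0.        , 371.32541272, 193.81461043],
       [  0.        ,   0.        ,   1.        ]]), 'cam_to_world': array([[-0.57828131,  0.45876738, -0.67462821,  1.32932736],
       [ 0.81561355,  0.34446515, -0.46488524,  0.4493741 ],
       [ 0.01911172, -0.81907036, -0.57337465,  0.65363222],
       [ 0.        ,  0.        ,  0.        ,  1.        ]])}
{'intrinsics': array([[462.17272731,   0.        , 255.05328543],
       [  0.        , 462.17272731, 189.85209743],
       [  0.        ,   0.        ,   1.        ]]), 'cam_to_world': array([[ 0.02317177, -0.98302595,  0.18199738,  0.31664749],
       [-0.99967532, -0.02471315, -0.00620572, -0.02946215],
       [ 0.01059812, -0.18179449, -0.98327943,  1.71234572],
       [ 0.        ,  0.        ,  0.        ,  1.        ]])}
0.1 [ 0.16020211 -0.65529492  0.17797428] [-3.14048909e+00  7.65567362e-05  2.39778318e-01] [ 0.2510769   0.30311712 -0.27931315] 0.09376832578189008
```

View pics/scene0.png

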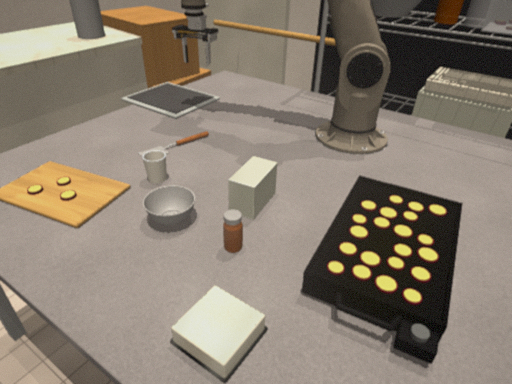

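View pics/top0.png

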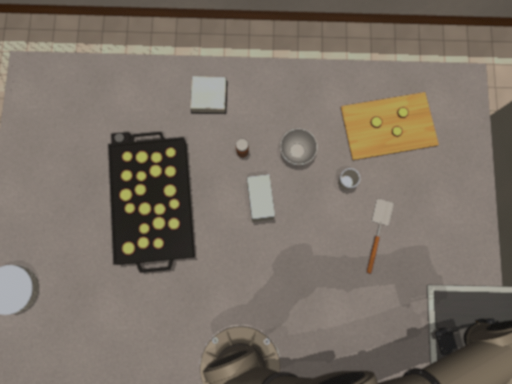

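The top view shows the griddle around px (150,200), its front side being the right one at column ~190. The box's upper side is at px (261,197), with the bowl, shaker, cup and turner to its upper right. I'll measure these next.

```bash
cat > h.py <<'E'
import numpy as np, cv2
from cell import sensors, vision
def cast(n,uv,z):
    c=vision.calibration(n);K=c["intrinsics"];T=c["cam_to_world"]
    uv=np.atleast_2d(np.array(uv,float))
    d=np.c_[(uv[:,0]-K[0,2])/K[0,0],(uv[:,1]-K[1,2])/K[1,1],np.ones(len(uv))]@T[:3,:3].T
    return T[:3,3]+d*((z-T[2,3])/d[:,2])[:,None]
def proj(n,P):
    c=vision.calibration(n);K=c["intrinsics"];T=c["cam_to_world"]
    p=(np.atleast_2d(P)-T[:3,3])@T[:3,:3];q=p@K.T
    return q[:,:2]/q[:,2:]
E
python3 - <<'E'
from h import *
im=cv2.imread("pics/top0.png")
cv2.imwrite("pics/topz.png",cv2.resize(im[110:290,90:360],None,fx=2.9,fy=2.9,interpolation=cv2.INTER_CUBIC))
g=cv2.cvtColor(im,cv2.COLOR_BGR2GRAY)
# box top
m=np.zeros_like(g); sub=cv2.inRange(g,165,255); m[165:232,240:285]=sub[165:232,240:285]
cs,_=cv2.findContours(m,cv2.RETR_EXTERNAL,cv2.CHAIN_APPROX_NONE);c=max(cs,key=cv2.contourArea)
r=cv2.minAreaRect(c);b=cv2.boxPoints(r);print("box px",r,b.round(1).tolist())
w=cast("top",b,.11);print("world",w.round(4).tolist());print([np.linalg.norm(w[i]-w[i-1]).round(4) for i in range(4)])
# griddle
m=np.zeros_like(g);m[140:262,100:200]=cv2.inRange(g,0,45)[140:262,100:200]
m=cv2.morphologyEx(m,cv2.MORPH_OPEN,np.ones((9,9)))
cs,_=cv2.findContours(m,cv2.RETR_EXTERNAL,cv2.CHAIN_APPROX_NONE);c=max(cs,key=cv2.contourArea)
r=cv2.minAreaRect(c);b=cv2.boxPoints(r);print("grid px",r,b.round(1).tolist())
w=cast("top",b,.075);print(w.round(4).tolist());print([np.linalg.norm(w[i]-w[i-1]).round(4) for i in range(4)])
for row in range(150,260,15): print(row,g[row,180:200].tolist())
for row in (180,190,200,210): print(row,g[row,244:280].tolist())
print(cast("top",[[242,143]],.105),cast("top",[[298,146]],.065),cast("top",[[349,178]],.085),cast("top",[[383,213],[372,270]],0.01))
E
```

```text
box px ((260.4923095703125, 195.93846130371094), (39.939186096191406, 21.08590316772461), 82.87498474121094) [[247.60000610351562, 177.39999389648438], [268.5, 174.8000030517578], [273.3999938964844, 214.39999389648438], [252.5, 217.10000610351562]]
world [[0.6573, -0.012, 0.11], [0.6687, -0.0859, 0.11], [0.5275, -0.1058, 0.11], [0.5165, -0.0329, 0.11]]
[np.float64(0.1423), np.float64(0.0748), np.float64(0.1426), np.float64(0.0737)]
grid px ((160.25096130371094, 200.51556396484375), (118.95540618896484, 59.945533752441406), 86.42366790771484) [[126.5999984741211, 143.0], [186.5, 139.3000030517578], [193.89999389648438, 258.0], [134.0, 261.70001220703125]]
[[0.7822, 0.4342, 0.075], [0.8021, 0.2164, 0.075], [0.3716, 0.1688, 0.075], [0.3538, 0.3768, 0.075]]
[np.float64(0.4322), np.float64(0.2188), np.float64(0.4331), np.float64(0.2088)]
150 [35, 35, 35, 35, 34, 32, 46, 74, 104, 122, 127, 126, 126, 127, 126, 127, 127, 128, 128, 127]
165 [35, 35, 35, 35, 34, 34, 30, 42, 65, 93, 113, 124, 127, 127, 126, 126, 126, 126, 126, 127]
180 [34, 35, 35, 34, 36, 35, 34, 31, 38, 61, 88, 109, 120, 123
[... 722 characters left out ...]
174, 174, 174, 175, 174, 174, 175, 174, 175, 174, 175, 175, 174, 174, 175, 174, 174, 170, 154, 136, 129, 128, 129, 130, 130, 129, 127]
200 [130, 126, 123, 121, 121, 130, 151, 169, 174, 174, 175, 174, 175, 175, 174, 174, 175, 174, 175, 175, 174, 174, 175, 175, 175, 175, 175, 169, 150, 130, 125, 127, 128, 127, 128, 128]
210 [129, 128, 127, 125, 123, 120, 121, 143, 166, 175, 175, 175, 175, 174, 175, 174, 175, 174, 174, 175, 174, 174, 175, 175, 175, 174, 175, 174, 173, 163, 146, 133, 128, 128, 126, 127]
[[0.78461366 0.01139586 0.105     ]] [[ 0.79021149 -0.19462291  0.065     ]] [[ 0.66982161 -0.37740537  0.085     ]] [[ 0.55610159 -0.51841165  0.01      ]
 [ 0.34589462 -0.4725663   0.01      ]]
```

View pics/topz.png

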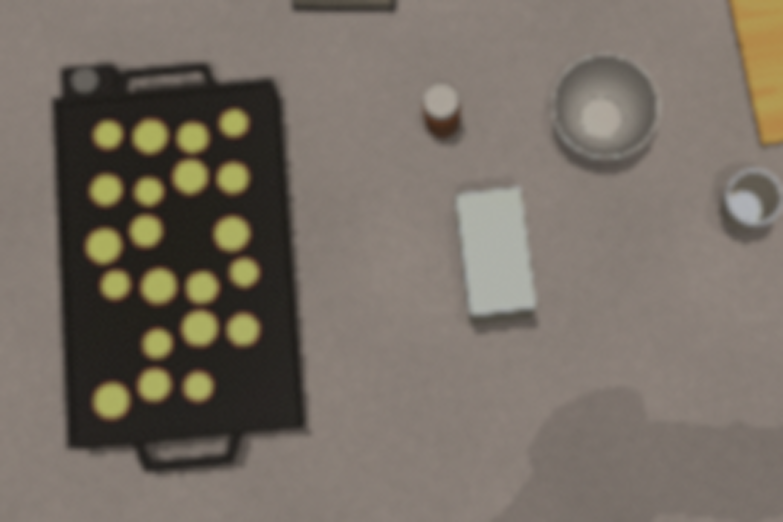

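```bash
cat >> h.py <<'E'
from scipy.spatial.transform import Rotation as Ro
def plan(target,yaw,n):
    s=sensors.read_state();p=np.array(s["ee_pos"]);R0=Ro.from_euler("xyz",s["orientation"])
    R1=Ro.from_euler("xyz",[np.pi,0,yaw]);rv=(R0.inv()*R1).as_rotvec()
    R=R0;d=(np.array(target)-p)/n
    for i in range(n):
        print((R.inv().apply(d)/.05).round(2).tolist(),(np.degrees(rv/n)/5).round(2).tolist())
        R=R*Ro.from_rotvec(rv/n)
E
python3 - <<'E'
from h import *
im=cv2.imread("pics/top0.png");g=cv2.cvtColor(im,cv2.COLOR_BGR2GRAY).astype(float)
def cross(row,a,b,lv):
    for u in range(a,b):
        x,y=g[row,u],g[row,u+1]
        if (x-lv)*(y-lv)<=0 and x!=y: return u+(lv-x)/(y-x)
rows=range(150,254,4)
P=np.array([[cross(r,180,200,80),r] for r in rows])
for z in(.075,.008):
    w=cast("top",P,z);k=np.polyfit(w[:,0],w[:,1],1);print(z,"griddle front y=%.4f x + %.4f ang %.2f resid %.4f"%(*k,np.degrees(np.arctan(k[0])),np.std(w[:,1]-np.polyval(k,w[:,0]))), np.polyval(k,.58))
rows=range(155,250,4)
P=np.array([[cross(r,100,118,80),r] for r in rows if cross(r,100,118,80)])
w=cast("top",P,.075);k=np.polyfit(w[:,0],w[:,1],1);print("back",k,np.polyval(k,.58))
rows=range(180,214,3)
for a,b,nm in((242,258,"left"),(262,282,"right")):
    P=np.array([[cross(r,a,b,150),r] for r in rows]);w=cast("top",P,.11);k=np.polyfit(w[:,0],w[:,1],1);print(nm,k,np.degrees(np.arctan(k[0])),np.polyval(k,.59))
plan([.61,-.20,.19],1.714,24)
E
```

```text
0.075 griddle front y=0.1218 x + 0.1179 ang 6.95 resid 0.0005 0.18856453997804812
0.008 griddle front y=0.1218 x + 0.1255 ang 6.95 resid 0.0005 0.19617331576341862
back [0.12227555 0.40837139] 0.4792912065929401
left [ 0.1478998  -0.10773539] 8.413044966108565 -0.02047450599466466
right [ 0.14527057 -0.1851188 ] 8.265570178226087 -0.09940916541366468
[0.45, -0.28, -0.01] [-0.0, -0.0, -0.7]
[0.47, -0.25, -0.01] [-0.0, -0.0, -0.7]
[0.49, -0.22, -0.01] [-0.0, -0.0, -0.7]
[0.5, -0.19, -0.01] [-0.0, -0.0, -0.7]
[0.51, -0.16, -0.01] [-0.0, -0.0, -0.7]
[0.52, -0.13, -0.01] [-0.0, -0.0, -0.7]
[0.52, -0.1, -0.01] [-0.0, -0.0, -0.7]
[0.53, -0.06, -0.01] [-0.0, -0.0, -0.7]
[0.53, -0.03, -0.01] [-0.0, -0.0, -0.7]
[0.53, 0.0, -0.01] [-0.0, -0.0, -0.7]
[0.53, 0.03, -0.01] [-0.0, -0.0, -0.7]
[0.53, 0.07, -0.01] [-0.0, -0.0, -0.7]
[0.52, 0.1, -0.01] [-0.0, -0.0, -0.7]
[0.52, 0.13, -0.01] [-0.0, -0.0, -0.7]
[0.51, 0.16, -0.01] [-0.0, -0.0, -0.7]
[0.5, 0.19, -0.01] [-0.0, -0.0, -0.7]
[0.48, 0.22, -0.01] [-0.0, -0.0, -0.7]
[0.47, 0.25, -0.01] [-0.0, -0.0, -0.7]
[0.45, 0.28, -0.01] [-0.0, -0.0, -0.7]
[0.44, 0.31, -0.01] [-0.0, -0.0, -0.7]
[0.42, 0.33, -0.01] [-0.0, -0.0, -0.7]
[0.39, 0.36, -0.01] [-0.0, -0.0, -0.7]
[0.37, 0.38, -0.01] [-0.0, -0.0, -0.7]
[0.35, 0.4, -0.01] [-0.0, -0.0, -0.7]
```

drive_tool:
  slide:
    - [0.46,-0.28,-0.05]
    - [0.48,-0.25,-0.05]
    - [0.49,-0.22,-0.05]
    - [0.5,-0.19,-0.05]
    - [0.51,-0.16,-0.05]
    - [0.52,-0.13,0]
    - [0.52,-0.1,0]
    - [0.53,-0.06,0]
  turn:
    - [0,0,-0.7]
    - [0,0,-0.7]
    - [0,0,-0.7]
    - [0,0,-0.7]
    - [0,0,-0.7]
    - [0,0,-0.7]
    - [0,0,-0.7]
    - [0,0,-0.7]
  gripper: 1

```text
time_s: 0.9
ee_pos: [0.3131, -0.5023, 0.1911]
orientation: [-3.142, -0.0, 0.734]
ft_force: [0.2, -0.7, -0.8]
width: 0.094
```

drive_tool:
  slide:
    - [0.53,-0.03,0]
    - [0.53,0,0]
    - [0.53,0.03,0]
    - [0.53,0.07,0]
    - [0.52,0.1,0]
    - [0.52,0.13,0]
    - [0.51,0.16,0]
    - [0.5,0.19,0]
  turn:
    - [0,0,-0.7]
    - [0,0,-0.7]
    - [0,0,-0.7]
    - [0,0,-0.7]
    - [0,0,-0.7]
    - [0,0,-0.7]
    - [0,0,-0.7]
    - [0,0,-0.7]

```text
time_s: 1.7
ee_pos: [0.4634, -0.3513, 0.1911]
orientation: [3.142, -0.0, 1.222]
ft_force: [0.2, -0.5, 0.6]
width: 0.0943
```

Run:
```python
from h import *
plan([.613,-.20,.18],1.717,8)
print(sensors.read_state()["q"])
```

```text
[0.48, 0.22, 0.03] [0.0, -0.0, -0.71]
[0.47, 0.25, 0.03] [0.0, -0.0, -0.71]
[0.45, 0.28, 0.03] [0.0, -0.0, -0.71]
[0.43, 0.31, 0.03] [0.0, -0.0, -0.71]
[0.41, 0.33, 0.03] [0.0, -0.0, -0.71]
[0.39, 0.36, 0.03] [0.0, -0.0, -0.71]
[0.37, 0.38, 0.03] [0.0, -0.0, -0.71]
[0.35, 0.4, 0.03] [0.0, -0.0, -0.71]
[ 0.77067236  0.27842363 -0.28108362  1.79141664  0.08631675  1.08367599
  0.11079382]
```

drive_tool:
  slide:
    - [0.48,0.22,0.03]
    - [0.47,0.25,0.03]
    - [0.45,0.28,0.03]
    - [0.43,0.31,0.03]
    - [0.41,0.33,0.03]
    - [0.39,0.36,0.03]
    - [0.37,0.38,0.03]
    - [0.35,0.4,0.03]
  turn:
    - [0,0,-0.7]
    - [0,0,-0.71]
    - [0,0,-0.71]
    - [0,0,-0.71]
    - [0,0,-0.71]
    - [0,0,-0.71]
    - [0,0,-0.71]
    - [0,0,-0.71]

```text
time_s: 2.5
ee_pos: [0.6131, -0.2013, 0.1789]
orientation: [-3.142, -0.0, 1.717]
ft_force: [-0.4, -0.8, -0.0]
width: 0.0941
```

Run:
```python
from h import *
s=sensors.read_state();p=np.array(s["ee_pos"]);y=s["orientation"][2];print(p,s["orientation"])
a=np.radians(8.35);n=np.array([-np.sin(a),np.cos(a)]);t=np.array([np.cos(a),np.sin(a)])
d=p[:2]-np.array([.5925,-.0597]);print("along",d@n,"lateral",d@t,"yaw err deg",np.degrees(np.pi/2+a-y))
```

```text
[ 0.61312226 -0.20126648  0.17890444] [-3.14158557e+00 -1.24001244e-04  1.71699276e+00]
along -0.14306055547154053 lateral -0.00015458407337923792 yaw err deg -0.026438332417858226
```

drive_tool:
  slide:
    - [0,0,0.5]
    - [0.1,0,0.5]
    - [0.3,0,0.4]
    - [0.4,0,0.24]
    - [0.3,0,0]
    - [0.2,0,0]
    - [0.1,0,0]
    - [0.1,0,0]
  turn:
    - [0,0,0]
    - [0,0,0]
    - [0,0,0]
    - [0,0,0]
    - [0,0,0]
    - [0,0,0]
    - [0,0,0]
    - [0,0,0]

```text
time_s: 3.3
ee_pos: [0.6017, -0.1287, 0.098]
orientation: [3.14, 0.001, 1.712]
ft_force: [0.7, -1.3, 0.5]
width: 0.0938
```

Run:
```python
from h import *
a=vision.snapshot("scene");b=vision.snapshot("top")
cv2.imwrite("pics/p1.png",np.hstack([cv2.resize(a[130:290,150:350],None,fx=2,fy=2),cv2.resize(b[130:290,180:380],None,fx=2,fy=2)]))
```

```text
(no output)
```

View pics/p1.png

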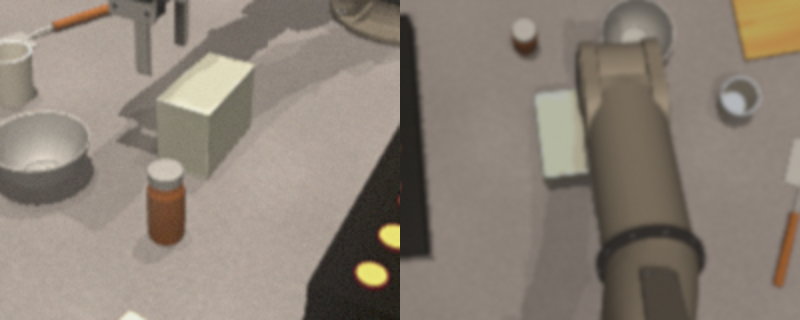

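The left view shows the fingers just behind the box's mouth, level with its upper edge. The box is still standing (crop px 205,115). I'll push slowly.

drive_tool:
  slide:
    - [0.18,0,0]
    - [0.18,0,0]
    - [0.16,0,0]
    - [0.16,0,0]
    - [0.16,0,0]
    - [0.16,0,0]
    - [0.16,0,0]
    - [0.16,0,0]
  turn:
    - [0,0,0]
    - [0,0,0]
    - [0,0,0]
    - [0,0,0]
    - [0,0,0]
    - [0,0,0]
    - [0,0,0]
    - [0,0,0]

```text
time_s: 4.2
ee_pos: [0.5916, -0.0626, 0.0971]
orientation: [-3.142, -0.0, 1.712]
ft_force: [-1.1, 0.3, 1.3]
width: 0.0938
```

Run:
```python
from h import *
a=vision.snapshot("scene");b=vision.snapshot("top")
cv2.imwrite("pics/p2.png",np.hstack([cv2.resize(a[130:290,150:350],None,fx=2,fy=2),cv2.resize(b[130:290,180:380],None,fx=2,fy=2)]))
```

```text
(no output)
```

View pics/p2.png

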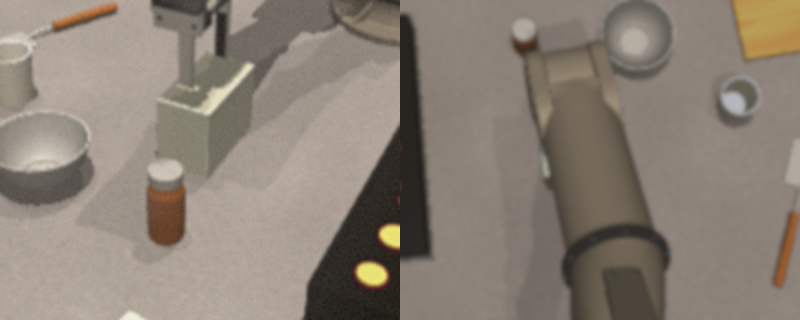

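Run:
```python
from h import *
a=vision.snapshot("scene")
cv2.imwrite("pics/p3.png",cv2.resize(a[130:240,200:310],None,fx=5,fy=5,interpolation=cv2.INTER_CUBIC))
s=sensors.read_state();print(s["ee_pos"],s["ft_force"],s["ft_torque"])
print(proj("scene",[[.6573,-.012,.11],[.6687,-.0859,.11],[.5275,-.1058,.11],[.5165,-.0329,.11]])-[200,130])
p=np.array(s["ee_pos"]);y=s["orientation"][2];yt=np.array([np.sin(y),-np.cos(y),0])
print((proj("scene",[p+yt*.053,p-yt*.053])-[200,130])*5)
```

```text
[ 0.59176112 -0.06268453  0.09716772] [-0.26488889 -0.12461128 -0.66999649] [-0.1242191  -0.0255213  -0.03705311]
[[53.32979358 55.49071858]
 [28.63486396 48.24731293]
 [52.7608586  25.76470456]
 [75.30581977 31.70746613]]
[[215.51231203 260.00020102]
 [301.13689319 173.69781074]]
```

View pics/p3.png

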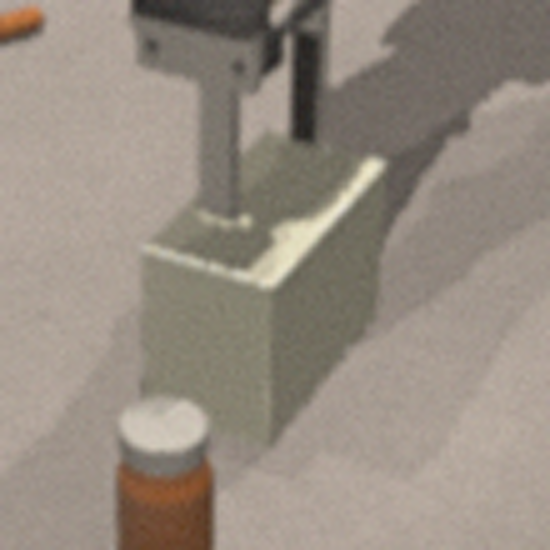

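Run:
```python
from h import *
s=sensors.read_state()
p=np.array(s["ee_pos"]);y=s["orientation"][2];yt=np.array([np.sin(y),-np.cos(y),0]);xt=np.array([np.cos(y),np.sin(y),0])
for l in(.047,.06):
  for f in (-.008,.008):
    for dz in(0,.01,.015,.02,.025): print(l,f,dz,((proj("scene",[p+yt*l+xt*f+[0,0,dz]])-[200,130])*5).round(0))
```

```text
0.047 -0.008 0 [[208. 251.]]
0.047 -0.008 0.01 [[208. 236.]]
0.047 -0.008 0.015 [[208. 228.]]
0.047 -0.008 0.02 [[208. 220.]]
0.047 -0.008 0.025 [[208. 212.]]
0.047 0.008 0 [[234. 259.]]
0.047 0.008 0.01 [[234. 243.]]
0.047 0.008 0.015 [[234. 235.]]
0.047 0.008 0.02 [[234. 228.]]
0.047 0.008 0.025 [[234. 220.]]
0.06 -0.008 0 [[197. 262.]]
0.06 -0.008 0.01 [[196. 247.]]
0.06 -0.008 0.015 [[196. 239.]]
0.06 -0.008 0.02 [[196. 231.]]
0.06 -0.008 0.025 [[196. 223.]]
0.06 0.008 0 [[222. 270.]]
0.06 0.008 0.01 [[222. 255.]]
0.06 0.008 0.015 [[223. 247.]]
0.06 0.008 0.02 [[223. 239.]]
0.06 0.008 0.025 [[223. 231.]]
```

drive_tool:
  slide:
    - [0,0,-0.2]
    - [-0.2,0,0]
    - [-0.3,0,0]
    - [-0.4,0,0]
    - [-0.4,0,0]
    - [-0.3,0,0]
    - [-0.2,0,0]
    - [0,0,0]
  turn:
    - [0,0,0]
    - [0,0,0]
    - [0,0,0]
    - [0,0,0]
    - [0,0,0]
    - [0,0,0]
    - [0,0,0]
    - [0,0,0]

```text
time_s: 5.15
ee_pos: [0.6043, -0.1543, 0.1068]
orientation: [-3.141, 0.0, 1.71]
ft_force: [0.9, -0.2, -0.2]
width: 0.094
```

Run:
```python
from h import *
a=vision.snapshot("scene")
cv2.imwrite("pics/p4.png",cv2.resize(a[100:240,180:320],None,fx=4,fy=4,interpolation=cv2.INTER_CUBIC))
s=sensors.read_state();print(s["ee_pos"],s["ft_force"],s["ft_torque"])
p=np.array(s["ee_pos"]);y=s["orientation"][2];yt=np.array([np.sin(y),-np.cos(y),0]);xt=np.array([np.cos(y),np.sin(y),0])
for dz in(0,.01,.015,.02,.025): print(dz,((proj("scene",[p+yt*.06+xt*f+[0,0,dz] for f in(-.008,.008)])-[180,100])*4).round(0).tolist())
```

```text
[ 0.60434116 -0.15287903  0.10693666] [-0.23585821  0.13274385  0.4275924 ] [ 0.05462259 -0.09726629 -0.02315492]
0 [[123.0, 283.0], [143.0, 289.0]]
0.01 [[123.0, 271.0], [142.0, 277.0]]
0.015 [[123.0, 265.0], [142.0, 271.0]]
0.02 [[122.0, 259.0], [142.0, 265.0]]
0.025 [[122.0, 253.0], [142.0, 258.0]]
```

View pics/p4.png

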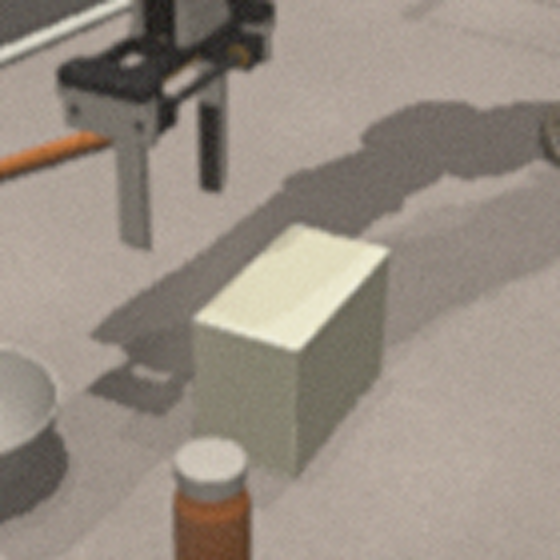

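The box hasn't moved. The opened finger tips sit about 25 mm above the nominal TCP and passed just over it. I'll lower the tool 40 mm and push again.

drive_tool:
  slide:
    - [0,0,0.4]
    - [0,0.02,0.4]
    - [0.2,0.02,0]
    - [0.2,0,0]
    - [0.2,0,0]
    - [0.16,0,0]
    - [0.16,0,0]
    - [0.16,0,0]
  turn:
    - [0,0,0]
    - [0,0,0]
    - [0,0,-0.1]
    - [0,0,0]
    - [0,0,0]
    - [0,0,0]
    - [0,0,0]
    - [0,0,0]

```text
time_s: 6.0
ee_pos: [0.5986, -0.0982, 0.0676]
orientation: [3.141, 0.0, 1.721]
ft_force: [0.3, -0.9, 0.6]
width: 0.0942
```

drive_tool:
  slide:
    - [0.14,0,0]
    - [0.14,0,0]
    - [0.14,0,0]
    - [0.14,0,0]
    - [0,0,0]
    - [0,0,0]
    - [0,0,0]
    - [0,0,0]
  turn:
    - [0,0,0]
    - [0,0,0]
    - [0,0,0]
    - [0,0,0]
    - [0,0,0]
    - [0,0,0]
    - [0,0,0]
    - [0,0,0]

```text
time_s: 6.8
ee_pos: [0.5942, -0.0714, 0.067]
orientation: [-3.142, 0.0, 1.72]
ft_force: [0.2, -0.4, -0.2]
width: 0.0943
```

Run:
```python
from h import *
a=vision.snapshot("scene")
cv2.imwrite("pics/p5.png",cv2.resize(a[100:240,180:320],None,fx=4,fy=4,interpolation=cv2.INTER_CUBIC))
```

```text
(no output)
```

View pics/p5.png

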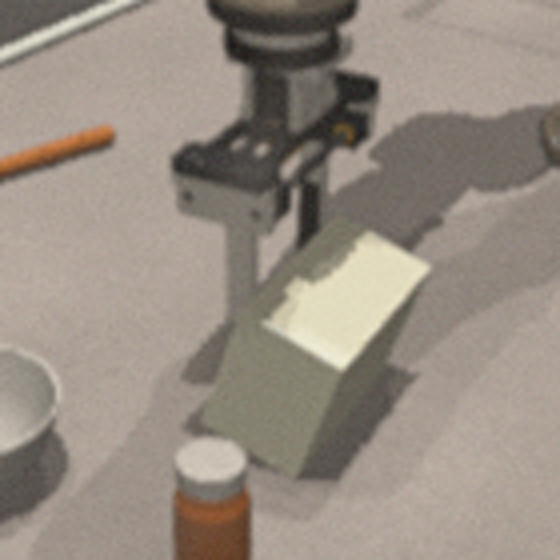

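The box is tipping about its lower bottom edge (px 290,470) without sliding, at roughly 20°. I'll push on past its balance point.

drive_tool:
  slide:
    - [0.12,0,0]
    - [0.12,0,0]
    - [0.12,0,0]
    - [0.12,0,0]
    - [0.12,0,0]
    - [0.1,0,0]
    - [0.04,0,0]
    - [0,0,0]
  turn:
    - [0,0,0]
    - [0,0,0]
    - [0,0,0]
    - [0,0,0]
    - [0,0,0]
    - [0,0,0]
    - [0,0,0]
    - [0,0,0]

```text
time_s: 7.65
ee_pos: [0.5887, -0.0341, 0.0671]
orientation: [3.142, -0.0, 1.721]
ft_force: [1.1, 0.7, -0.2]
width: 0.0941
```

Run:
```python
from h import *
a=vision.snapshot("scene")
cv2.imwrite("pics/p6.png",cv2.resize(a[100:240,180:320],None,fx=4,fy=4,interpolation=cv2.INTER_CUBIC))
```

```text
(no output)
```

View pics/p6.png

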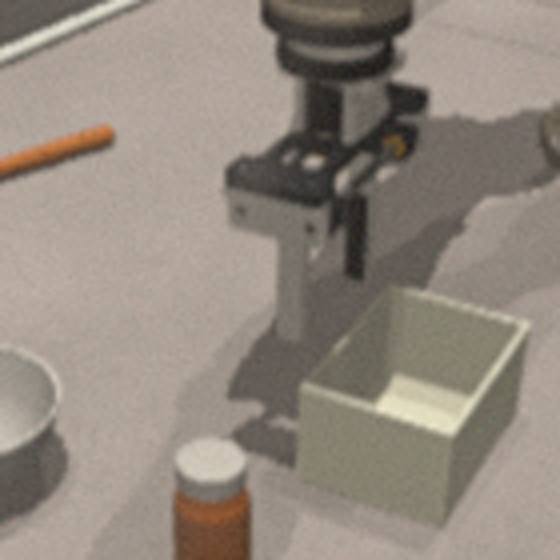

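The box now lies on its bottom with the mouth up; its rim corners are at crop px (300,385), (445,435), (528,322) and (395,290). I'll back off, lower the tool and measure.

drive_tool:
  slide:
    - [-0.3,0,0]
    - [-0.4,0,0]
    - [-0.3,0,0]
    - [0,0,0.2]
    - [0,0,0.3]
    - [0,0,0.3]
    - [0,0,0.14]
    - [0,0,0]
  turn:
    - [0,0,0]
    - [0,0,0]
    - [0,0,0]
    - [0,0,0]
    - [0,0,0]
    - [0,0,0]
    - [0,0,0]
    - [0,0,0]

```text
time_s: 8.5
ee_pos: [0.5952, -0.083, 0.0184]
orientation: [-3.139, -0.001, 1.722]
ft_force: [-0.2, 0.1, -0.0]
width: 0.0943
```

Run:
```python
from h import *
a=vision.snapshot("scene");b=vision.snapshot("top");cv2.imwrite("pics/s7.png",a);cv2.imwrite("pics/t7.png",b)
cv2.imwrite("pics/p7.png",np.hstack([cv2.resize(a[130:260,200:330],None,fx=3,fy=3,interpolation=cv2.INTER_CUBIC),cv2.resize(b[130:260,170:300],None,fx=3,fy=3,interpolation=cv2.INTER_CUBIC)]))
s=sensors.read_state();print(s["ee_pos"],s["orientation"])
```

```text
[ 0.59621705 -0.08332281  0.02000299] [-3.14133796e+00 -3.05578385e-04  1.72142743e+00]
```

View pics/p7.png

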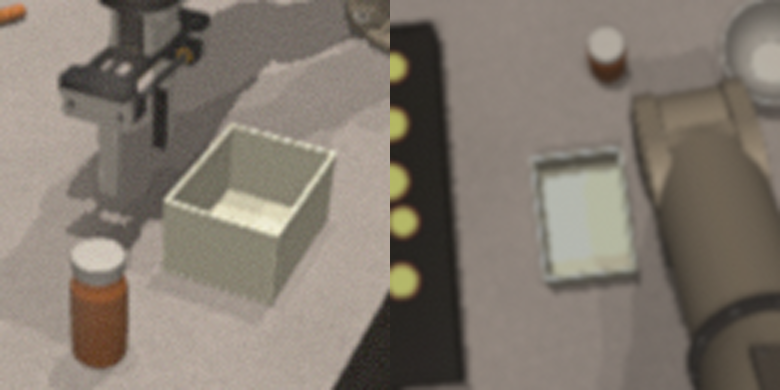

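Run:
```python
from h import *
c=np.array([[529,156],[620,149],[638,274],[547,285]],float);c[:,0]-=390
w=cast("top",c/3+[170,130],.08);print(w.round(4));print([np.linalg.norm(w[i]-w[i-1]).round(4) for i in range(4)])
c=np.array([[165,203],[278,238],[335,153],[235,126]],float)
v=cast("scene",c/3+[200,130],.08);print(v.round(4));print([np.linalg.norm(v[i]-v[i-1]).round(4) for i in range(4)])
for q in(w,):
  f=q[0]-q[3];r=q[1]-q[2];print("angles",np.degrees(np.arctan2(f[1],f[0])),np.degrees(np.arctan2(r[1],r[0])))
  m=q.mean(0);a=np.radians(6.95);n=np.array([-np.sin(a),np.cos(a)]);print("centre",m,"centre-to-front", (.1255-(m[1]-.1218*m[0]))*np.cos(a))
  s=sensors.read_state();p=s["ee_pos"];t=np.array([np.cos(a),np.sin(a)]);d=np.array(p[:2])-m[:2];print("tcp rel: along",d@n,"lat",d@t)
f=v[1]-v[2];print("scene",np.degrees(np.arctan2(f[1],f[0])),v.mean(0))
```

```text
[[ 0.644   0.1003  0.08  ]
 [ 0.6554 -0.0087  0.08  ]
 [ 0.505  -0.0339  0.08  ]
 [ 0.4894  0.0731  0.08  ]]
[np.float64(0.157), np.float64(0.1095), np.float64(0.1524), np.float64(0.1082)]
[[ 6.651e-01 -3.000e-04  8.000e-02]
 [ 6.493e-01  1.060e-01  8.000e-02]
 [ 5.013e-01  8.210e-02  8.000e-02]
 [ 5.173e-01 -1.990e-02  8.000e-02]]
[np.float64(0.1491), np.float64(0.1075), np.float64(0.1499), np.float64(0.1033)]
angles 9.966733297683987 9.541629110570367
centre [0.57345296 0.03268672 0.08      ] centre-to-front 0.1614646472633038
tcp rel: along -0.11791162840951629 lat 0.008559307696664787
scene 9.159064004276635 [0.58326286 0.04198764 0.08      ]
```

drive_tool:
  slide:
    - [0.2,0,0]
    - [0.24,0.04,0]
    - [0.24,0.04,0]
    - [0.2,0,0]
    - [0.14,0,0]
    - [0.14,0,0]
    - [0.14,0,0]
    - [0.14,0,0]
  turn:
    - [0,0,0.17]
    - [0,0,0.17]
    - [0,0,0]
    - [0,0,0]
    - [0,0,0]
    - [0,0,0]
    - [0,0,0]
    - [0,0,0]

```text
time_s: 9.4
ee_pos: [0.5911, -0.0119, 0.0202]
orientation: [3.141, 0.0, 1.69]
ft_force: [0.6, -1.9, 2.1]
width: 0.0937
```

drive_tool:
  slide:
    - [0.16,0,0]
    - [0.16,0,0]
    - [0.16,0,0]
    - [0.16,0,0]
    - [0.16,0,0]
    - [0.16,0,0]
    - [0.14,0,0]
    - [0.1,0,0]
  turn:
    - [0,0,0]
    - [0,0,0]
    - [0,0,0]
    - [0,0,0]
    - [0,0,0]
    - [0,0,0]
    - [0,0,0]
    - [0,0,0]

```text
time_s: 10.2
ee_pos: [0.5838, 0.0484, 0.0201]
orientation: [3.142, -0.0, 1.691]
ft_force: [-1.1, -3.2, 2.6]
width: 0.0939
```

Run:
```python
from h import *
a=vision.snapshot("scene");b=vision.snapshot("top");cv2.imwrite("pics/t8.png",b)
cv2.imwrite("pics/p8.png",np.hstack([cv2.resize(a[130:260,220:350],None,fx=3,fy=3,interpolation=cv2.INTER_CUBIC),cv2.resize(b[130:260,150:280],None,fx=3,fy=3,interpolation=cv2.INTER_CUBIC)]))
s=sensors.read_state();p=s["ee_pos"];print(p,s["orientation"],s["ft_force"])
a=np.radians(6.95);print("tcp to front", (.1255-(p[1]-.1218*p[0]))*np.cos(a))
```

```text
[0.58360455 0.04882659 0.02003692] [-3.14146337e+00 -6.34084370e-04  1.69211360e+00] [-0.83078991 -0.04040305 -0.13686799]
tcp to front 0.14667075178945185
```

View pics/p8.png

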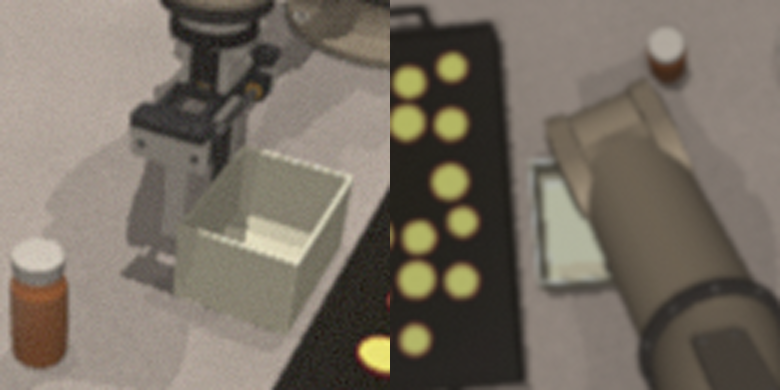

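The fingers are pushing the box's rear wall squarely. A gap of about 28 mm to the griddle front remains, so I'll slow down.

drive_tool:
  slide:
    - [0.1,0,0]
    - [0.1,0,0]
    - [0.08,0,0]
    - [0.06,0,0]
    - [0.04,0,0]
    - [0.04,0,0]
    - [0.03,0,0]
    - [0.03,0,0]
  turn:
    - [0,0,0]
    - [0,0,0]
    - [0,0,0]
    - [0,0,0]
    - [0,0,0]
    - [0,0,0]
    - [0,0,0]
    - [0,0,0]

```text
time_s: 11.1
ee_pos: [0.581, 0.0715, 0.0201]
orientation: [3.142, -0.0, 1.691]
ft_force: [0.4, -1.0, 0.4]
width: 0.0939
```

drive_tool:
  slide:
    - [0.02,0,0]
    - [0.02,0,0]
    - [0.02,0,0]
    - [0.02,0,0]
    - [0,0,0]
    - [0,0,0]
    - [0,0,0]
    - [0,0,0]
  turn:
    - [0,0,0]
    - [0,0,0]
    - [0,0,0]
    - [0,0,0]
    - [0,0,0]
    - [0,0,0]
    - [0,0,0]
    - [0,0,0]

```text
time_s: 11.9
ee_pos: [0.5805, 0.0755, 0.0202]
orientation: [3.142, -0.0, 1.691]
ft_force: [0.2, 0.1, 0.6]
width: 0.0942
```

drive_tool:
  slide:
    - [0.02,0,0]
    - [0.02,0,0]
    - [0,0,0]
    - [0,0,0]
    - [0,0,0]
    - [0,0,0]
    - [0,0,0]
    - [0,0,0]
  turn:
    - [0,0,0]
    - [0,0,0]
    - [0,0,0]
    - [0,0,0]
    - [0,0,0]
    - [0,0,0]
    - [0,0,0]
    - [0,0,0]

```text
time_s: 12.7
ee_pos: [0.5802, 0.0775, 0.0201]
orientation: [-3.142, -0.0, 1.691]
ft_force: [-0.6, -0.2, 0.1]
width: 0.0943
```

Run:
```python
from h import *
a=vision.snapshot("scene");b=vision.snapshot("top");cv2.imwrite("pics/t9.png",b)
cv2.imwrite("pics/p9.png",np.hstack([cv2.resize(a[140:260,240:360],None,fx=3.3,fy=3.3,interpolation=cv2.INTER_CUBIC),cv2.resize(b[130:250,150:270],None,fx=3.3,fy=3.3,interpolation=cv2.INTER_CUBIC)]))
s=sensors.read_state();p=s["ee_pos"];print(p,s["orientation"],s["ft_force"])
a=np.radians(6.95);print("tcp to front", (.1255-(p[1]-.1218*p[0]))*np.cos(a))
```

```text
[0.58025472 0.0774481  0.02012644] [ 3.14156794e+00 -5.65858068e-05  1.69106006e+00] [ 0.04462648  0.08842041 -0.36048761]
tcp to front 0.11785453633231992
```

View pics/p9.png

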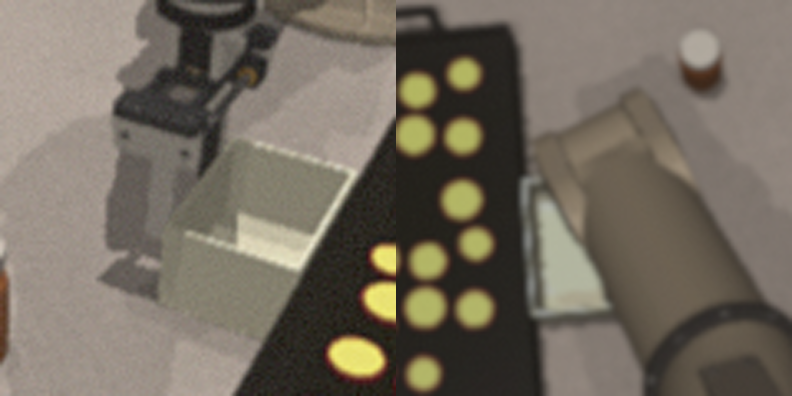

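The box's front rim now lies almost on the griddle edge in both views, but there is no contact force yet. I'll creep forward in 2 mm steps.

drive_tool:
  slide:
    - [0.02,0,0]
    - [0.02,0,0]
    - [0,0,0]
    - [0,0,0]
    - [0,0,0]
    - [0,0,0]
    - [0,0,0]
    - [0,0,0]
  turn:
    - [0,0,0]
    - [0,0,0]
    - [0,0,0]
    - [0,0,0]
    - [0,0,0]
    - [0,0,0]
    - [0,0,0]
    - [0,0,0]

```text
time_s: 13.6
ee_pos: [0.58, 0.0794, 0.0201]
orientation: [3.142, -0.0, 1.691]
ft_force: [1.6, -1.9, -1.0]
width: 0.094
```

Run:
```python
from h import *
s=sensors.read_state();print(s["ee_pos"],s["ft_force"],s["ft_torque"])
```

```text
[0.58004048 0.07942765 0.02008999] [ 1.62003631 -1.88876984 -0.99535432] [-0.42838652 -0.33814858  0.07243712]
```

drive_tool:
  slide:
    - [0.02,0,0]
    - [0.02,0,0]
    - [0,0,0]
    - [0,0,0]
    - [0,0,0]
    - [0,0,0]
    - [0,0,0]
    - [0,0,0]
  turn:
    - [0,0,0]
    - [0,0,0]
    - [0,0,0]
    - [0,0,0]
    - [0,0,0]
    - [0,0,0]
    - [0,0,0]
    - [0,0,0]

```text
time_s: 14.4
ee_pos: [0.5801, 0.0794, 0.0201]
orientation: [-3.142, 0.002, 1.69]
ft_force: [2.5, -11.0, 0.9]
width: 0.0937
```

Run:
```python
from h import *
s=sensors.read_state();print(s["ee_pos"],s["ft_force"],s["ft_torque"])
a=vision.snapshot("scene");b=vision.snapshot("top")
cv2.imwrite("pics/p10.png",np.hstack([cv2.resize(a[150:250,260:360],None,fx=3.9,fy=3.9,interpolation=cv2.INTER_CUBIC),cv2.resize(b[150:250,160:260],None,fx=3.9,fy=3.9,interpolation=cv2.INTER_CUBIC)]))
s=sensors.read_state();print(s["ee_pos"],s["ft_force"],s["ft_torque"])
```

```text
[0.58010079 0.07937802 0.02013834] [  2.54447398 -10.95165941   0.918341  ] [-2.41599882 -0.71503488  0.58382657]
[0.58013346 0.07940127 0.02015551] [ 2.41245254 -9.91150702  0.08967918] [-2.42902595 -0.62166413  0.57881524]
```

View pics/p10.png

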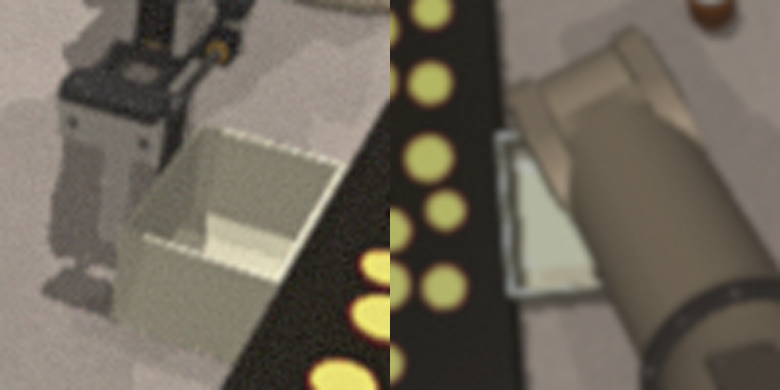

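Contact: the TCP stalled and the force rose to about 11 N, with the box's leading side on the griddle in both views. I'll back off and check flushness with a clear view.

drive_tool:
  slide:
    - [-0.06,0,0]
    - [-0.1,0,0]
    - [-0.3,0,0]
    - [-0.4,0,0]
    - [-0.5,0,0]
    - [-0.5,0,0]
    - [-0.4,0,0]
    - [-0.2,0,0]
  turn:
    - [0,0,0]
    - [0,0,0]
    - [0,0,0]
    - [0,0,0]
    - [0,0,0]
    - [0,0,0]
    - [0,0,0]
    - [0,0,0]

```text
time_s: 15.3
ee_pos: [0.5945, -0.0438, 0.02]
orientation: [-3.141, 0.001, 1.688]
ft_force: [-1.1, 0.3, 0.1]
width: 0.0941
```

Run:
```python
from h import *
s=sensors.read_state();print(s["ee_pos"],s["ft_force"],s["ft_torque"])
a=vision.snapshot("scene");b=vision.snapshot("top");cv2.imwrite("pics/t11.png",b);cv2.imwrite("pics/s11.png",a)
cv2.imwrite("pics/p11.png",np.hstack([cv2.resize(a[160:240,270:350],None,fx=4.9,fy=4.9,interpolation=cv2.INTER_CUBIC),cv2.resize(b[165:245,175:255],None,fx=4.9,fy=4.9,interpolation=cv2.INTER_CUBIC)]))
g=cv2.cvtColor(b,cv2.COLOR_BGR2GRAY).astype(float)
def cross(row,a,b_,lv,up):
    for u in range(a,b_):
        x,y=g[row,u],g[row,u+1]
        if (up and x<lv<=y) or (not up and x>=lv>y): return u+(lv-x)/(y-x)
for r in range(176,226,4): print(r,g[r,183:200].astype(int).tolist(),g[r,208:228].astype(int).tolist())
```

```text
[ 0.59446719 -0.04379152  0.01999874] [-1.0771967   0.33453359  0.12106616] [-0.04798427 -0.03959269  0.0019048 ]
176 [39, 37, 36, 35, 33, 47, 76, 104, 122, 129, 130, 128, 127, 127, 128, 129, 130] [132, 132, 131, 130, 130, 131, 131, 132, 132, 131, 131, 130, 131, 132, 133, 134, 134, 135, 136, 135]
180 [38, 37, 38, 36, 34, 42, 64, 90, 109, 119, 123, 124, 123, 121, 121, 122, 123] [118, 119, 118, 116, 118, 119, 122, 125, 126, 126, 125, 128, 131, 133, 133, 134, 134, 135, 134, 134]
184 [37, 37, 40, 62, 98, 121, 126, 123, 121, 120, 120, 119, 118, 118, 122, 125, 127] [91, 92, 93, 91, 89, 88, 85, 83, 95, 115, 124, 124, 130, 135, 135, 136, 136, 135, 136, 134]
188 [38, 38, 39, 57, 85, 96, 84, 74, 81, 93, 101, 103, 99, 98, 101, 104, 107] [122, 128, 134, 136, 138, 139, 137, 135, 138, 146, 133, 103, 101, 120, 131, 134, 136, 135, 135, 133]
192 [38, 37, 38, 47, 75, 104, 106, 91, 101, 133, 159, 173, 176, 176, 179, 180, 180] [181, 180, 180, 180, 181, 181, 181, 181, 180, 172, 146, 108, 95, 114, 131, 135, 134, 131, 129, 128]
196 [38, 39, 38, 44, 77, 118, 123, 96, 86, 118, 153, 174, 180, 180, 179, 180, 1
[... 668 characters left out ...]
, 37, 44, 76, 114, 120, 94, 86, 117, 154, 174, 180, 180, 181, 180] [180, 181, 181, 181, 180, 180, 181, 181, 181, 181, 180, 172, 142, 101, 92, 115, 130, 135, 134, 132]
216 [40, 38, 39, 38, 41, 59, 87, 102, 92, 85, 115, 152, 174, 180, 181, 180, 180] [180, 180, 180, 180, 180, 180, 180, 180, 181, 179, 178, 171, 146, 111, 96, 114, 131, 136, 137, 135]
220 [40, 40, 38, 39, 39, 46, 73, 106, 110, 89, 88, 115, 147, 169, 176, 177, 177] [176, 177, 178, 177, 177, 177, 177, 174, 173, 170, 166, 161, 153, 130, 106, 111, 126, 133, 135, 135]
224 [39, 38, 40, 40, 40, 45, 76, 115, 133, 130, 130, 138, 148, 151, 149, 146, 142] [112, 108, 104, 99, 96, 94, 94, 95, 95, 92, 90, 87, 85, 84, 86, 96, 115, 130, 134, 134]
```

View pics/p11.png

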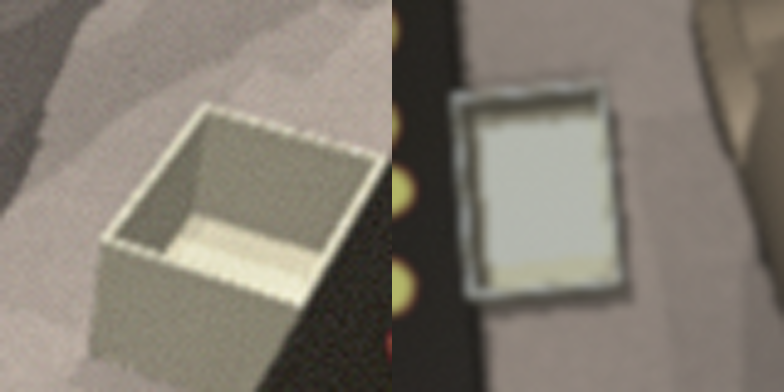

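Run:
```python
from h import *
b=cv2.imread("pics/t11.png")
g=cv2.cvtColor(b,cv2.COLOR_BGR2GRAY).astype(float)
def cross(row,a,b_,lv):
    for u in range(a,b_):
        x,y=g[row,u],g[row,u+1]
        if x<lv<=y: return u+(lv-x)/(y-x)
for lv in(60,70):
    P=np.array([[cross(r,182,195,lv),r] for r in range(186,223)])
    w=cast("top",P,.08);k=np.polyfit(w[:,0],w[:,1],1)
    print("box front edge",k,np.degrees(np.arctan(k[0])),"at .55:",np.polyval(k,.56),"griddle",.1218*.56+.1255)
# right outer edge: min dark then rising
P=[]
for r in range(192,220):
    seg=g[r,212:228]; j=int(np.argmin(seg)); P.append([212+j-.8,r])
# right falling edge crossing at 140
P=[]
for r in range(192,219):
    for u in range(212,226):
        if g[r,u]>=125>g[r,u+1]: P.append([u+(g[r,u]-125)/(g[r,u]-g[r,u+1]),r]);break
w=cast("top",np.array(P),.08);k=np.polyfit(w[:,0],w[:,1],1);print("rear",k,np.degrees(np.arctan(k[0])),np.polyval(k,.56))
# scene: front rim line from corners
f=lambda c:cast("scene",np.array(c)/4.9+[270,160],.08)
v=f([[102,238],[303,302],[384,158],[206,106]]);print(v.round(4),[np.linalg.norm(v[i]-v[i-1]).round(4) for i in range(4)])
d=v[1]-v[2];print(np.degrees(np.arctan2(d[1],d[0])));d=v[0]-v[3];print(np.degrees(np.arctan2(d[1],d[0])))
```

```text
box front edge [0.12002091 0.13363681] 6.8439545550440855 at .55: 0.20084852325718938 griddle 0.193708
box front edge [0.11942788 0.13275777] 6.810456388087146 at .55: 0.1996373799356708 griddle 0.193708
rear [0.1180001  0.01872605] 6.729787827240193 0.08480611075474376
[[0.6494 0.1006 0.08  ]
 [0.6347 0.2083 0.08  ]
 [0.491  0.1895 0.08  ]
 [0.5036 0.0846 0.08  ]] [np.float64(0.1466), np.float64(0.1087), np.float64(0.145), np.float64(0.1057)]
7.465524019804452
6.269200671850222
```

The box's front edge measures 6.8° against 6.95° for the griddle, so it's flush. I'll raise the tool clear and do a last check.

drive_tool:
  slide:
    - [0,0,-0.2]
    - [0,0,-0.4]
    - [0,0,-0.5]
    - [0,0,-0.5]
    - [0,0,-0.5]
    - [0,0,-0.5]
    - [0,0,-0.3]
    - [0,0,0]
  turn:
    - [0,0,0]
    - [0,0,0]
    - [0,0,0]
    - [0,0,0]
    - [0,0,0]
    - [0,0,0]
    - [0,0,0]
    - [0,0,0]

```text
time_s: 16.2
ee_pos: [0.5956, -0.0397, 0.1675]
orientation: [3.138, 0.001, 1.692]
ft_force: [0.1, -0.2, -0.1]
width: 0.0941
```

Run:
```python
from h import *
s=sensors.read_state();print(s["time_s"],s["ee_pos"],s["ft_force"])
a=vision.snapshot("scene");b=vision.snapshot("top");cv2.imwrite("pics/t12.png",b);cv2.imwrite("pics/s12.png",a)
cv2.imwrite("pics/p12.png",np.hstack([a[80:380,:400],b[80:380,100:500]]))
a0=cv2.imread("pics/scene0.png")
for nm,(x0,x1,y0,y1) in dict(shaker=(220,248,208,255),bowl=(140,200,185,235),cup=(140,170,148,185),turner=(170,212,128,150)).items():
    t=cv2.cvtColor(a0,cv2.COLOR_BGR2GRAY)[y0:y1,x0:x1].astype(np.float32);u=cv2.cvtColor(a,cv2.COLOR_BGR2GRAY)[y0:y1,x0:x1].astype(np.float32)
    print(nm,cv2.phaseCorrelate(t,u),np.abs(t-u).mean())
```

```text
16.2 [ 0.59563755 -0.03967802  0.16749198] [ 0.0590693  -0.15771189 -0.09001007]
shaker ((-0.20148116510325131, 0.13436493279773032), 0.8197369429800245) 7.088906
bowl ((-0.039869842357358465, 0.02187356972025256), 0.970507559299469) 5.7363334
cup ((-0.11944903277118257, -0.06741068791369997), 0.9388222567240397) 6.163964
turner ((0.5149592917230663, -0.20198838763825044), 0.8945933549492447) 13.856061
```

View pics/p12.png

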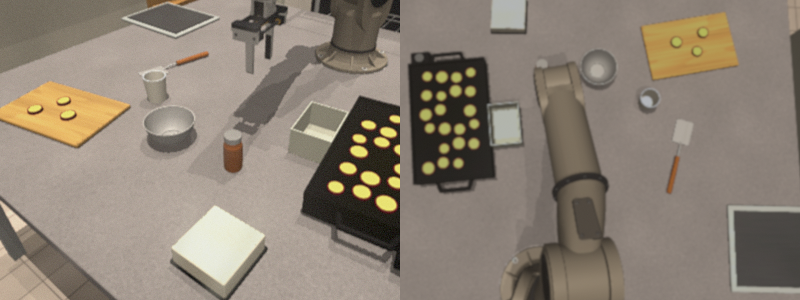

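The box lies mouth up against the griddle front (px 505,123 in the top half of the picture). The bystanders are in place and the arm is clear, so I'm handing in.

```bash
python3 -c "
from cell import job
print(job.finish_job())"
```

```text
the job is handed in; nothing more can be done
None
```

I tipped the box onto its bottom, mouth up, and pushed it along the table until its leading long side met the griddle's front. I handed the job in at about 16 s of the 51 s allowed.

**Pushing:** My first pass at the rim missed. The opened fingertips sit about 25 mm above the nominal TCP, so they passed just over the box without moving it. I lowered the tool 40 mm and the second push tipped the box without any visible sliding. I then pushed it along from behind with both fingers. At the griddle the TCP stalled and the force rose to about 11 N. After that I backed off and raised the tool clear.

**Last checks:**
- **Flushness:** From the top view, the box's front edge lies at 6.8° and the griddle's front at 6.95°, so they agree to about 0.15°.
- **Disagreements:** The rougher scene view put the box's long sides at 6.3° and 7.5°. Top-view casting put the box's front rim 6–7 mm past the griddle front. That can't be physical, so I relied on the stall and the contact force. The moment at contact suggests that one finger carried most of the final push.
- **Bystanders:** In the scene view the bowl, shaker and cup shifted by 0.25 px or less. The turner's match shifted about 0.5 px; its patch also differed most in brightness, perhaps from the arm's shadow, and it looks unmoved.
- **Robot:** The arm was touching nothing and stayed off the griddle.

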